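# Prove the limit switch, then bring the specimen under the laser head

### The arm

A 6-joint arm with a two-finger parallel gripper is mounted at the origin on the work surface. World frame = base frame: x ahead of the robot, y to its left, z up, the work surface at z = 0. Lengths are in m, angles in degrees, forces in N, time in s.
With the tool pointing down it reaches from about 0.25 to 0.725 m from the base axis. Payload 9.7 kg.
Tool frame: the origin (TCP) lies between the finger pads; the fingertips stand 11 mm ahead of it and the grasp point (between the pads) lies 8 mm behind it; y points along the fingers, x is the direction in which the jaws open and shut, and the axes are right-handed (so a half turn about y gives the same grasp; the last joint's range is limited). The gripper opens to 85 mm and grips with 20 to 120 N. Pads are 22 mm wide; open, the fingers measure 114 mm over their backs; the gripper's body (76 mm by 85 mm) begins 54 mm behind the grasp point. The pads swing forward as they close: fully open they stand 13 mm farther back than shut.
Start: joints at [-72.25, 4.979, 10.078, 95.1, 0, 90], TCP at [0.168, -0.524, 0.242] pointing down, gripper open.
Joint ranges: [-179.16, 179.16], [-48.56, 103.87], [-65.8, 70.77], [-126.05, 130.52], [-82.76, 87.17], [-180, 180]. Speed limits (degrees/s): [127.2, 127.2, 147.25, 180, 180, 180].

### API

Orientations are given as [roll, pitch, yaw] about the fixed x, y, z axes, in that order (R = Rz(yaw) Ry(pitch) Rx(roll)).
In Python, from workcell import bot, vision gives the robot as it stands. The module is installed in compiled form; this text tells all that it offers.
- The arm moves only by the shell command python3 -m crank 'ROWS' [OPENING] [FORCE]. ROWS is text: rows parted by semicolons, each of 6 numbers parted by spaces: the shift along the tool's x, y, z in m, then the turn, a rotation vector about the tool's x, y, z in rad. A call has 1 to 8 rows; each row is the pose to reach, as a shift and turn from the pose commanded when the call began, along the tool's axes at that moment; what a row does not reach only later rows make up. A row lasts 1/10 s, in which the tool goes at most 50 mm and 8.59 degrees, less where a joint would pass 70% of its speed; a pose out of reach is approached as far as the arm can. A call with a gripper value outside its range is refused whole. OPENING is the gripper's target within -1 to 1 (shut at 1, half-way at 0, fully open at -1), set as the call begins (- or left out, the last holds). The fingers move at their own pace and stop on an object; FORCE is the grip in N (left out, the last holds). Time passes only in rows, so rows that repeat a pose let the fingers close. It gives the time, the measured TCP pose, the force and the opening at its end, in the units of the state.
- bot.get_obs(): the state, without advancing time (a new reading comes with each control period).
- vision.camera(name): name is "side" or "top" or "wrist"; returns the picture (420x560x3 uint8, red, green, blue); there is no depth.
- vision.get_calibration(name): a dict with "fx", "fy", "cx", "cy" (pixels), "rvec" (rotation vector, rad) and "tvec" (3), from world to camera coordinates, as OpenCV has them. Camera axes: x right, y down, z forward; pixel columns grow to the right and rows downward; lengths in m; the calibration is good to about 2 mm. A picture is of the moment at which its call begins: read the wrist's pose just before it. get_calibration takes no time and is no camera call; for the wrist camera it gives the pose at the moment of the call.
- bot.job_done(): hands the job in, once; it reports no verdict.
The state is a dict: "time": time; "q": joint angles; "qd": joint speeds; "joint_efforts": joint torques, N m; "ee_pos": TCP position; "tcp_rot": TCP orientation; "wrist_force": force on the tool from outside, world axes, zero at the start; "torque": the same for the moment, N m; "opening": finger opening in m.
Only numpy, scipy, OpenCV 4.12 (cv2) and the standard library are available. Lean on these libraries where they do the work, as an engineer would, in place of code of your own. Each camera call takes 0.05 s, during which the arm holds its last target. There are 200 camera calls.

### The job

Get the laser marking slide ready: first prove its limit switch by hand, pushing the roller lever the way an overrunning sled would (along the track, away from the nozzle) until it clicks, without forcing it round to its stop, and let it spring back. Then lift the sled by its bow handle, lower it without dropping onto the open end of the track, tile towards the nozzle and all of it short of the nozzle, let go, take it by its end knob and slide it until the cross on its tile is right under the nozzle tip. Leave it there; never run the sled into the switch, bump the laser head or shift the other things on the table.

Things in the scene. Friction and masses are not known exactly. Their poses are not given: they have to be found in the camera images.
- track: Straight track on the table: aluminium base plate 116 x 480 x 12 mm with two dark guide strips. Origin: centre of its underside; x across, +y along the travel from the open (loading) end, y = -240 mm, to the switch end. The sled runs on the plate, 12 mm above the table, in an 86 mm channel; the strips stand to 32 mm above the table, inner faces flared outward 6 mm a side above 22 mm.
- head: Fixed laser head: barrel 44 mm in diameter (collar 56 mm), 244 mm high, brass cone nozzle pointing down, carried at 168 to 212 mm height by an arm from a 38 mm post, 218 mm high, 150 mm to the track's +x side and 50 mm nearer the open end. Axes as the track's; origin on the table under the nozzle, 30 to 60 mm from the track's middle towards +y.
- tip (a point): Lower end of the nozzle, 6 mm across, 38 mm above the table (10 mm above a loaded tile), over the centre line of the track.
- switch: Grey roller-lever limit switch lying on its back at the switch end, 49 mm high, at x = 65 to 195 mm. Axes as the track's; origin on the table at the track's centre line, 135 to 195 mm past the nozzle. Its upright shaft is at x = 80 mm; a steel lever 12 mm wide, at 52 to 57 mm height, reaches 50 mm from it over the guide strip towards -x, with a black roller under its end.
- lever (a joint): Turn of the switch lever, rad: 0 at rest (lever square to the track), growing as the roller is pushed along the track's +y, away from the nozzle. It clicks at 0.45 (roller pushed 22 mm) and meets its hard stop at 1.2; stay under 1.05 (43 mm). A spring returns it to 0 when let go: 2 N at the roller to start, 5 N at the click, 9 N at 1.05.
- roller (a point): Centre of the black roller, 22 mm in diameter with an upright axis, from 38 to 51 mm above the table; at rest 30 mm to the +x side of the track's centre line. The space on the nozzle side of it is free for closed fingers coming from above.
- sled: Aluminium sled plate 80 x 190 x 12 mm, about 0.65 kg, at first on a 3 mm black mat in front of the track. Origin: centre of its underside; x across, +y to its nose. At the nose a white tile 64 x 60 mm, top at 16 mm, with a black cross, and a small upright steel dog (39 mm high) at x = 30, y = 89 mm. Loaded, its y runs with the track's y and its origin is 12 mm above the table.
- cross (a point): Centre of the black cross on the tile, at x = 0, y = +50 mm, z = 16 mm of the sled.
- handle (a point): Middle of the bow handle's bar, over the sled's centre: bar 12 mm thick (along the sled's y), 66 mm long (along its x), from 42 to 60 mm above the sled's underside; this point at 51 mm. The centre of mass is within 3 mm of here along the sled.
- knob (a point): Upright round black knob at the sled's tail, 18 mm in diameter, from 12 to 54 mm above the sled's underside, at y = -82 mm of the sled; this point is on its axis at 36 mm.
- post_holder: Bystander: dark upright post holder with a steel post, 31 mm foot, 95 mm high. Origin under its foot. Not to be moved.
- hex_driver: Bystander: screwdriver with black handle, 180 mm long, lying flat. Not to be moved.
- camera_unit: Bystander: silver block camera 62 x 90 x 60 mm with a black lens mount, standing on the table. Origin under its middle. Not to be moved.
Mind the look-alikes: they are no part of the job. Leave any blue look-alike of the sled alone.

How it is judged:
By the outcome, as a careful person would: the job done as asked, in the order asked, and still so for the second after the job is handed in, with the robot touching nothing.
It also fails if it takes over 72 s, if anything falls off the work surface, if the arm or the gripper's body presses on something with over 40 N, if the wrist force passes 120 N, or if a joint passes its speed limit or range.

## Working session

There is one attempt and no reset: what is moved stays moved. The work goes in short steps, Python scripts to look and compute and a shell command to move; the robot and the scene stay as the last step left them, time stands still between calls to the robot, and variables do not carry over. Pictures are saved under pics/ and viewed, about 8 in all and at most 12, crops included, and the job is handed in when it is done.

```bash
mkdir -p pics; ls; python3 - <<'E'
from workcell import bot, vision
import cv2,numpy as np
print(bot.get_obs())
ims=[]
for n in("side","top"):
    c=vision.get_calibration(n); print(n,c)
    im=vision.camera(n)[:,:,::-1]; cv2.imwrite(f"pics/{n}0.png",im)
E
```

```text
pics
{'time': 0.0, 'q': array([-7.22504135e+01,  5.01131591e+00,  1.00337503e+01,  9.51005241e+01,
       -1.55958407e-05,  9.00015321e+01]), 'qd': array([-0.00726791,  0.02465525,  0.03580482, -0.04194929, -0.02091268,
       -0.06894394]), 'joint_efforts': array([ 3.14340659e-04, -5.20391786e+01,  4.64799964e+01,  1.65549136e-02,
        6.01952229e-05, -8.88025866e-07]), 'ee_pos': array([ 0.16760272, -0.523604  ,  0.2415747 ]), 'tcp_rot': array([-9.00000177e+01,  7.80896964e-02, -7.22519456e+01]), 'wrist_force': array([ 0.05049122, -0.05529546,  0.95126898]), 'torque': array([0.03240215, 0.0118069 , 0.04006453]), 'opening': 0.08543816188054001}
side {'fx': 470.2048661126989, 'fy': 470.2048661126989, 'cx': 276.0586339235753, 'cy': 206.7385550618481, 'rvec': array([ 0.23620989, -2.65673014,  1.49932823]), 'tvec': array([0.45485349, 0.14327905, 1.16699065])}
top {'fx': 394.78461655558664, 'fy': 394.78461655558664, 'cx': 284.5273469304463, 'cy': 209.79235372629898, 'rvec': array([ 2.17926161, -2.11712951,  0.15231773]), 'tvec': array([-0.09647883,  0.48943954,  1.09116645])}
```

View pics/top0.png

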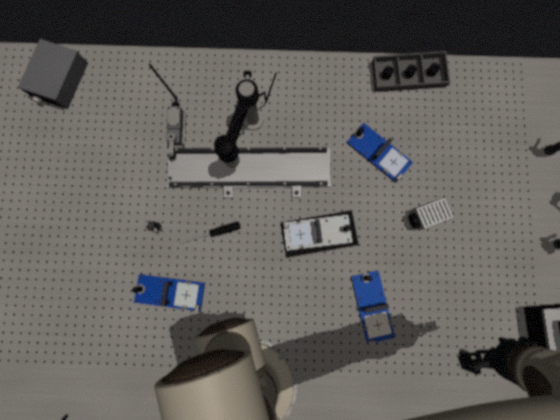

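View pics/side0.png

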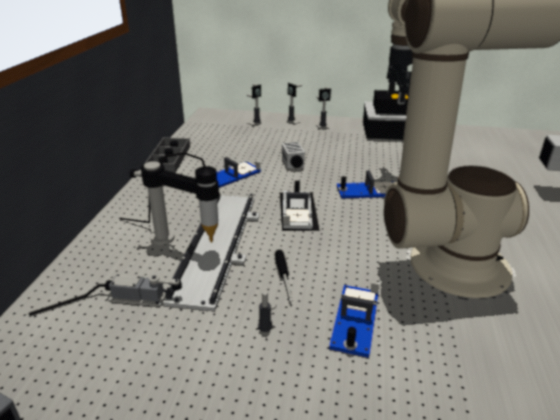

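```bash
cat > h.py <<'E'
import numpy as np, cv2
from workcell import bot, vision
from scipy.spatial.transform import Rotation as Ro
def cal(n):
    c=vision.get_calibration(n); K=np.array([[c['fx'],0,c['cx']],[0,c['fy'],c['cy']],[0,0,1]])
    R=cv2.Rodrigues(np.array(c['rvec']))[0]; return K,R,np.array(c['tvec'])
def ray(C,uv):
    K,R,t=C; d=R.T@np.linalg.solve(K,[uv[0],uv[1],1.]); return -R.T@t,d
def onz(C,uv,z):
    o,d=ray(C,uv); return o+d*(z-o[2])/d[2]
def proj(C,P):
    K,R,t=C; p=K@(R@np.array(P,float)+t); return p[:2]/p[2]
def two(C1,u1,C2,u2):
    (a,d),(b,e)=ray(C1,u1),ray(C2,u2); s=np.linalg.lstsq(np.c_[d,-e],b-a,rcond=None)[0]
    p,q=a+d*s[0],b+e*s[1]; return (p+q)/2,np.linalg.norm(p-q)
E
python3 - <<'E'
from h import *
np.set_printoptions(precision=4,suppress=True)
T=cal('top');S=cal('side');W=cal('wrist')
im=cv2.imread('pics/top0.png')
for n,u,z in [('trkUL',(170,150),.03),('trkUR',(328,148),.03),('trkLR',(330,186),.03),('trkLL',(170,186),.03),('knob',(346,229),.05),('cross',(300,234),.019),('handle',(316,232),.055),('switch',(172,155),.05)]: print(n,onz(T,u,z))
print('tip',two(T,(226,157),S,(211,241)), 'tip side', onz(S,(211,241),.038))
o=bot.get_obs(); R=Ro.from_euler('xyz',o['tcp_rot'],degrees=True).as_matrix()
cam=-W[1].T@W[2]; print('wristcam in tool',R.T@(cam-o['ee_pos']),'axes in tool\n',R.T@W[1].T, W[0])
cv2.imwrite('pics/c1.png',cv2.resize(im[80:270,120:370],None,fx=3.2,fy=3.2,interpolation=cv2.INTER_CUBIC)[:600])
E
```

```text
trkUL [0.6595 0.2576 0.03  ]
trkUR [ 0.6792 -0.2043  0.03  ]
trkLR [ 0.5659 -0.2116  0.03  ]
trkLL [0.5524 0.2502 0.03  ]
knob [ 0.4407 -0.2556  0.05  ]
cross [ 0.4255 -0.1286  0.019 ]
handle [ 0.4294 -0.1715  0.055 ]
switch [0.6391 0.2448 0.05  ]
tip (array([0.6224, 0.0865, 0.0562]), np.float64(0.026475692909914715)) tip side [0.6167 0.0653 0.038 ]
wristcam in tool [ 0.0003 -0.1323  0.0708] axes in tool
 [[ 1.     -0.0002  0.0003]
 [-0.0003 -0.2788  0.9604]
 [-0.0001 -0.9604 -0.2788]] [[293.6308   0.     279.8422]
 [  0.     293.6308 206.792 ]
 [  0.       0.       1.    ]]
```

View pics/c1.png

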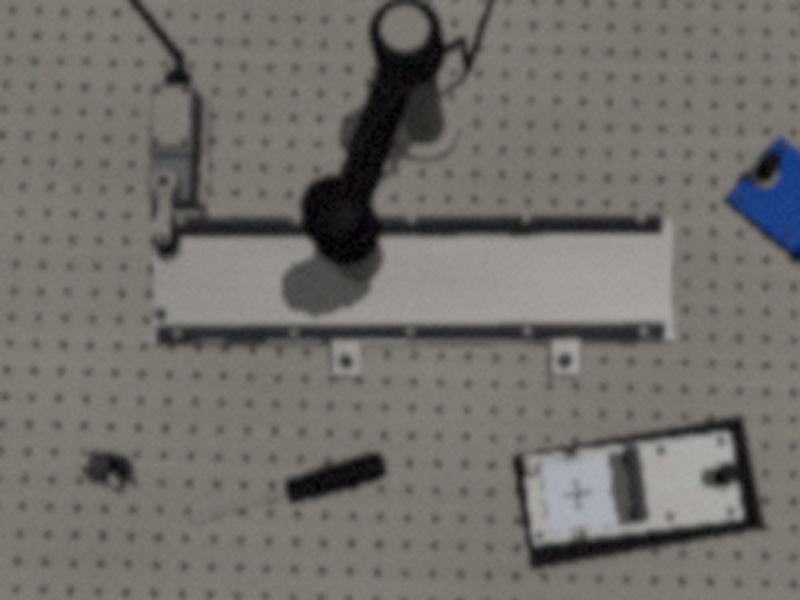

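```bash
cat >> h.py <<'E'
def rel(p,yaw):
    """shift+turn in tool axes from the present pose to TCP p, tool straight down, tool-x heading yaw (deg)"""
    o=bot.get_obs(); R=Ro.from_euler('xyz',o['tcp_rot'],degrees=True)
    G=Ro.from_euler('xyz',[-90,0,yaw],degrees=True)
    s=R.inv().apply(np.array(p)-o['ee_pos']); print('t',round(o['time'],2),'rel',np.round(s,4),np.round((R.inv()*G).as_rotvec(),4))
def snap(n,name,scale=1):
    C=cal(n); im=vision.camera(n)[:,:,::-1].copy(); cv2.imwrite(f'pics/{name}.png',im); return C,im
np.set_printoptions(precision=4,suppress=True)
E
python3 -m crank '-.03 0 .04 0 .02 0; -.06 0 .08 0 .05 0; -.09 0 .13 0 .08 0; -.12 0 .18 0 .1 0; -.15 0 .22 0 .12 0; -.18 0 .26 0 .15 0; -.21 0 .3 0 .17 0; -.23 -.01 .34 0 .191 0'
python3 -c "
from h import *
rel([.45,-.17,.26],-83.2)"
```

```text
time: 0.9
ee_pos: [0.4136, -0.2075, 0.2498]
tcp_rot: [-90.1, 0.0, -83.2]
wrist_force: [0.3, -1.5, 0.7]
opening: 0.0857
t 0.9 rel [-0.0329 -0.0103  0.0406] [ 0.001  -0.0007 -0.0007]
```

```bash
python3 -m crank '-.033 -.01 .04 0 0 0;-.033 -.01 .04 0 0 0;-.033 -.01 .04 0 0 0' 1 30
python3 - <<'E'
from h import *
C,im=snap('wrist','w1'); np.savez('pics/w1.npz',K=C[0],R=C[1],t=C[2])
for n,p in dict(cross=[.4255,-.1286,.019],knob=[.4407,-.2556,.057],handle=[.4294,-.1715,.063]).items(): print(n,proj(C,p))
E
```

```text
time: 1.2
ee_pos: [0.4497, -0.1712, 0.26]
tcp_rot: [-90.0, 0.0, -83.0]
wrist_force: [-0.7, -0.6, -0.8]
opening: 0.044
cross [244.9113 192.923 ]
knob [349.4846 200.7174]
handle [277.6548 202.8981]
```

View pics/w1.png

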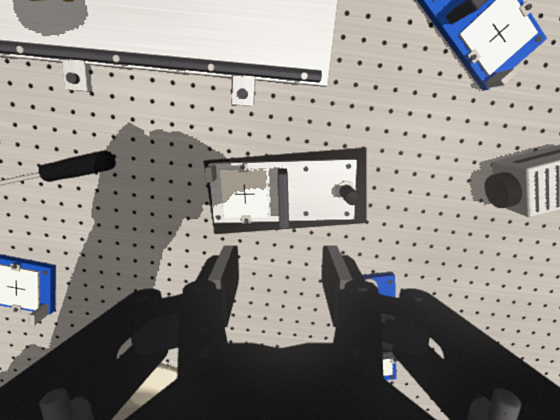

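```bash
python3 - <<'E'
from h import *
d=np.load('pics/w1.npz');C=(d['K'],d['R'],d['t'])
im=cv2.imread('pics/w1.png')
c=onz(C,(245,194),.019);k=onz(C,(349.5,197),.057);h=onz(C,(282.5,197),.063)
print('cross',c,'handle',h,'knob',k, 'c-k',np.linalg.norm((c-k)[:2]),'c-h',np.linalg.norm((c-h)[:2]))
v=(c-k)[:2];print('yaw sled',np.degrees(np.arctan2(v[1],v[0]))-90)
a=onz(C,(0,43),.032);b=onz(C,(321,71),.032);v=(a-b)[:2]; print('strip',a,b,np.degrees(np.arctan2(v[1],v[0]))-90)
e=onz(C,(327,85),.012);f=onz(C,(338,0),.012);print('open end corner',e,f)
u=cv2.resize(im[140:250,190:390],None,fx=4,fy=4,interpolation=cv2.INTER_CUBIC);cv2.imwrite('pics/w1c.png',u)
E
```

```text
cross [ 0.4241 -0.1288  0.019 ] handle [ 0.4371 -0.1762  0.063 ] knob [ 0.4452 -0.2548  0.057 ] c-k 0.12768091200908988 c-h 0.049134278959910314
yaw sled 9.508126089164946
strip [0.5648 0.1523 0.032 ] [ 0.5798 -0.2024  0.032 ] 2.409767595710008
open end corner [ 0.5687 -0.2142  0.012 ] [ 0.6574 -0.2118  0.012 ]
```

View pics/w1c.png

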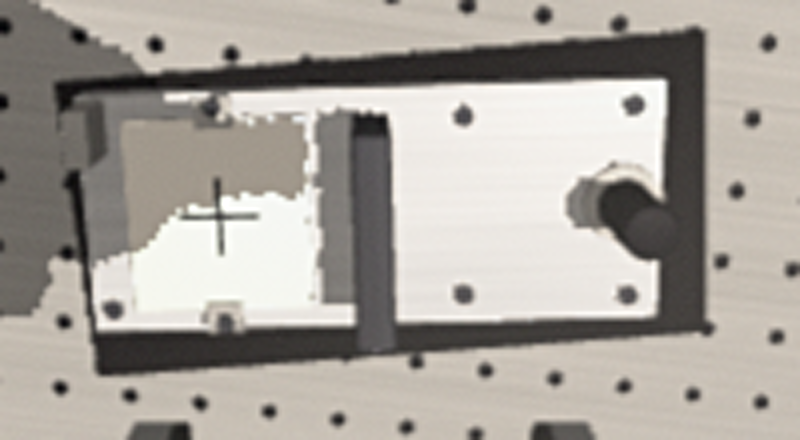

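```bash
python3 - <<'E'
from h import *
d=np.load('pics/w1.npz');C=(d['K'],d['R'],d['t'])
P=lambda x,y,z:onz(C,(190+x/4,140+y/4),z)
ang=lambda v:np.degrees(np.arctan2(v[1],v[0]))-90
c=P(218,216,.019);k=P(657,232,.057);h=P(374,240,.063)
print('cross',c,'handle',h,'knob',k,np.linalg.norm((c-k)[:2]),ang(c-k))
a=P(95,331,.015);b=P(660,317,.015);e=P(668,80,.015);print(a,b,np.linalg.norm(a-b),ang(a-b),e,np.linalg.norm(e-b),ang(e-b)+90)
th=np.radians(ang(a-b));print('handle from cross',c[:2]-.05*np.array([-np.sin(th),np.cos(th)]))
E
```

```text
cross [ 0.424  -0.1282  0.019 ] handle [ 0.4337 -0.1778  0.063 ] knob [ 0.4446 -0.2606  0.057 ] 0.13396227546130637 8.86862381447699
[ 0.3778 -0.0899  0.015 ] [ 0.4061 -0.2795  0.015 ] 0.19171734207281166 8.46752355888404 [ 0.485  -0.2667  0.015 ] 0.07995165133013875 9.23587403178567
handle from cross [ 0.4314 -0.1776]
```

```bash
python3 -m crank '-.05 -.02 0 0 .02 0;-.1 -.02 0 0 .04 0;-.15 -.02 .005 0 .06 0;-.2 -.02 .01 0 .082 0;-.25 -.02 .015 0 .082 0;-.3 -.02 .02 0 .082 0;-.35 -.02 .025 0 .082 0;-.37 -.02 .025 0 .082 0' 1 30
python3 -c "
from h import *
rel([.57,.21,.26],-87.7)"
```

```text
time: 2.05
ee_pos: [0.4419, 0.0512, 0.2802]
tcp_rot: [-90.1, 2.0, -84.6]
wrist_force: [-0.7, -0.7, 0.2]
opening: -0.0003
t 2.05 rel [-0.1452  0.0252  0.1425] [ 0.0023  0.0543 -0.0356]
```

```bash
python3 -m crank '-.05 0 0 0 .05 0;-.1 0 .0 0 .05 0;-.145 0 .0 0 .054 0;-.147 0 .01 0 .054 0;-.147 0.02 .05 0 .054 0;-.147 .025 .1 0 .054 -.036;-.147 .025 .14 0 .054 -.036;-.147 .025 .14 0 .054 -.036'
python3 - <<'E'
from h import *
print(bot.get_obs()['tcp_rot'])
rel([.57,.21,.26],-87.7)
C,im=snap('wrist','w2'); np.savez('pics/w2.npz',K=C[0],R=C[1],t=C[2])
E
```

```text
time: 2.85
ee_pos: [0.5379, 0.067, 0.2656]
tcp_rot: [-90.2, 1.8, -83.8]
wrist_force: [0.8, -0.1, 0.8]
opening: -0.0001
[-90.1913   1.8273 -83.7733]
t 2.85 rel [-0.1384  0.0099  0.0475] [ 0.0044  0.0686 -0.0318]
```

View pics/w2.png

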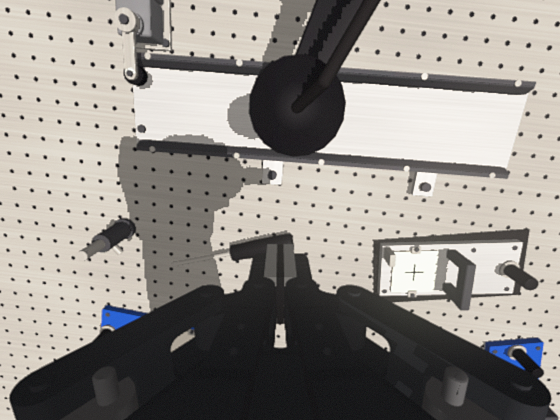

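```bash
python3 -c "
from h import *
print(bot.get_obs()['q'],bot.get_obs()['wrist_force'])
d=np.load('pics/w2.npz');C=(d['K'],d['R'],d['t'])
print('roller',onz(C,(140,76),.055),'leverend',onz(C,(132,75),.057),'shaft',onz(C,(126,18),.06))
for u,z in (((149,56),.032),((535,85),.032),((138,147),.032),((507,173),.032),((134,70),.012),((511,174),.012)): print(u,onz(C,u,z))
S=cal('side');T=cal('top')
print(onz(C,(414,272),.019),'tip side',onz(S,(211,241),.038))
"
```

```text
[  6.1957   4.9136  12.4402  97.7558   1.845  179.9408] [-2.8008 -0.0634 -2.7079]
roller [0.6378 0.2378 0.055 ] leverend [0.6378 0.2456 0.057 ] shaft [0.691  0.2483 0.06  ]
(149, 56) [0.6621 0.2381 0.032 ]
(535, 85) [ 0.6774 -0.2005  0.032 ]
(138, 147) [0.5574 0.2538 0.032 ]
(507, 173) [ 0.5768 -0.2019  0.032 ]
(134, 70) [0.6475 0.266  0.012 ]
(511, 174) [ 0.5744 -0.2222  0.012 ]
[ 0.424 -0.129  0.019] tip side [0.6167 0.0653 0.038 ]
```

```bash
python3 -m crank '0 0 -.05 0 0 -.03;0 0 -.1 0 -.02 -.032;0 0 -.12 0 -.15 -.032;0 0 -.12 0 -.3 -.032;0 0 -.12 0 -.45 -.032;0 0 -.12 0 -.6 -.032;0 0 -.12 0 -.75 -.032;0 0 -.12 0 -.9 -.032'; python3 -c "
from h import *
rel([.42,.18,.26],92.3)"
```

```text
time: 3.7
ee_pos: [0.4172, 0.054, 0.2667]
tcp_rot: [-89.4, -0.3, -31.8]
wrist_force: [-0.8, 0.1, -0.3]
opening: -0.0002
t 3.7 rel [-0.0641  0.0074  0.1084] [ 0.0003 -2.1666  0.0141]
```

```bash
python3 -m crank '0 0 .02 0 -.15 0;-.01 0 .03 0 -.3 0;-.02 0 .04 0 -.45 0;-.03 0 .05 0 -.6 0;-.04 0 .07 0 -.75 0;-.05 0 .09 0 -.9 0;-.06 0 .1 0 -1.05 0;-.064 .007 .108 0 -1.2 0'; python3 -c "
from h import *
rel([.42,.18,.26],92.3)
rel([.6,.2,.2],92.3)"
```

```text
time: 4.5
ee_pos: [0.4207, 0.1807, 0.2611]
tcp_rot: [-90.1, -0.7, 37.0]
wrist_force: [-0.4, 0.4, 0.2]
opening: -0.0001
t 4.5 rel [-0.001   0.001  -0.0002] [ 0.0076 -0.9656  0.0106]
t 4.5 rel [ 0.1541  0.0631 -0.0923] [ 0.0076 -0.9656  0.0106]
```

```bash
python3 -m crank '0 0 0 0 -.15 0;.01 0 -.01 0 -.3 0;.03 .01 -.02 0 -.45 0;.05 .02 -.03 0 -.6 0;.08 .03 -.045 0 -.75 0;.11 .04 -.06 0 -.9 0;.132 .04 -.074 .008 -.966 .011;.132 .04 -.074 .008 -.966 .011'; python3 - <<'E'
from h import *
rel([.57,.2,.22],92.3)
C,im=snap('wrist','w3'); np.savez('pics/w3.npz',K=C[0],R=C[1],t=C[2])
cv2.imwrite('pics/w3c.png',cv2.resize(im[:330,:],None,fx=1.42,fy=1.42,interpolation=cv2.INTER_CUBIC))
E
```

```text
time: 5.3
ee_pos: [0.5732, 0.199, 0.2193]
tcp_rot: [-89.7, 0.1, 92.0]
wrist_force: [-0.1, -0.2, 0.3]
opening: -0.0002
t 5.3 rel [ 0.0011 -0.0007  0.0032] [-0.0048 -0.0056 -0.0017]
```

View pics/w3.png

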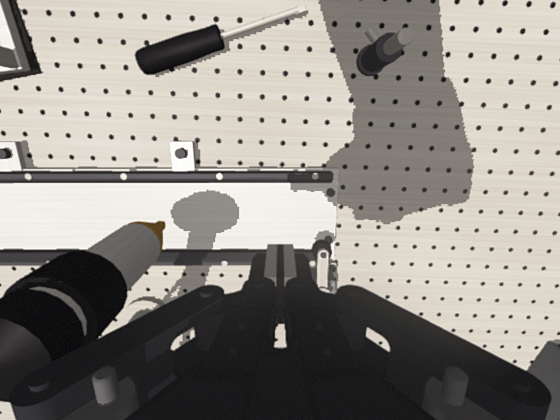

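```bash
python3 - <<'E'
from h import *
d=np.load('pics/w3.npz');C=(d['K'],d['R'],d['t'])
print('tip',onz(C,(163,225),.038),onz(C,(163,232),.038))
print('lever end',onz(C,(322,243),.057),'roller edge?',onz(C,(322,236),.045),onz(C,(331,243),.045))
im=cv2.imread('pics/w3.png').astype(int).sum(2)//3
for x in (250,210,270):
    print(x,[(y,im[y,x]) for y in range(164,188)],[(y,im[y,x]) for y in range(240,262)])
for x in (20,225,255): print(x,onz(C,(x,182.5),.012),onz(C,(x,170),.032),onz(C,(x,249),.012))
cv2.imwrite('pics/w3c.png',cv2.resize(cv2.imread('pics/w3.png')[200:300,130:350],None,fx=3.6,fy=3.6,interpolation=cv2.INTER_CUBIC))
E
```

```text
tip [0.6186 0.0675 0.038 ] [0.6271 0.0669 0.038 ]
lever end [0.6262 0.2458 0.057 ] roller edge? [0.6228 0.2472 0.045 ] [0.6309 0.2579 0.045 ]
250 [(164, np.int64(211)), (165, np.int64(213)), (166, np.int64(155)), (167, np.int64(106)), (168, np.int64(154)), (169, np.int64(156)), (170, np.int64(113)), (171, np.int64(59)), (172, np.int64(36)), (173, np.int64(79)), (174, np.int64(99)), (175, np.int64(105)), (176, np.int64(104)), (177, np.int64(95)), (178, np.int64(85)), (179, np.int64(72)), (180, np.int64(57)), (181, np.int64(52)), (182, np.int64(109)), (183, np.int64(241)), (184, np.int64(248)), (185, np.int64(244)), (186, np.int64(242)), (187, np.int64(243))] [(240, np.int64(235)), (241, np.int64(235)), (242, np.int64(236)), (243, np.int64(235)), (244, np.int64(236)), (245, np.int64(237)), (246, np.int64(237)), (247, np.int64(242)), (248, np.int64(225)), (249, np.int64(131)), (250, np.int64(53)), (251, np.int64(53)), (252, np.int64(67)), (253, np.int64(76)), (254, np.int64(76)), (255, np.int64(77)), (256, np.int64(79)), (257, np.int64(77)), (258, np.int64(77)), (259, np.int64(76)), (26
[... 1557 characters left out ...]
1))] [(240, np.int64(237)), (241, np.int64(237)), (242, np.int64(241)), (243, np.int64(224)), (244, np.int64(144)), (245, np.int64(94)), (246, np.int64(97)), (247, np.int64(98)), (248, np.int64(98)), (249, np.int64(99)), (250, np.int64(99)), (251, np.int64(98)), (252, np.int64(98)), (253, np.int64(100)), (254, np.int64(98)), (255, np.int64(97)), (256, np.int64(99)), (257, np.int64(98)), (258, np.int64(98)), (259, np.int64(98)), (260, np.int64(97)), (261, np.int64(97))]
20 [ 0.581  -0.1078  0.012 ] [ 0.5624 -0.087   0.032 ] [ 0.6666 -0.1254  0.012 ]
225 [0.5725 0.1337 0.012 ] [0.5545 0.1376 0.032 ] [0.6574 0.1323 0.012 ]
255 [0.5713 0.169  0.012 ] [0.5534 0.1704 0.032 ] [0.6561 0.1699 0.012 ]
```

View pics/w3c.png

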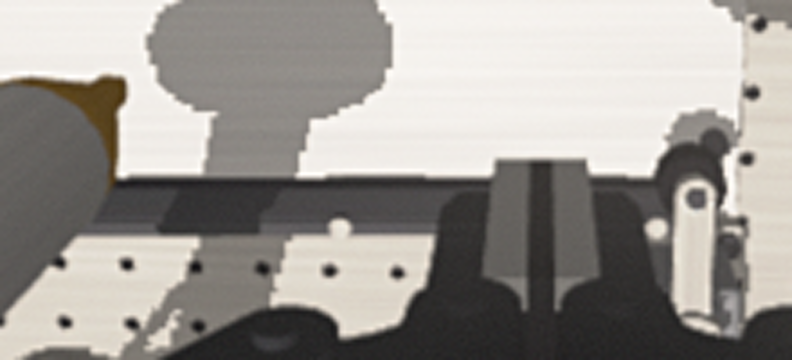

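```bash
python3 -m crank '.002 .02 -.04 -.005 -.005 0;.0035 .05 -.072 -.005 -.005 0;.0035 .095 -.072 -.005 -.005 0;.0035 .13 -.072 -.005 -.005 0;.0035 .155 -.072 -.005 -.005 0;.0035 .172 -.072 -.005 -.005 0;.0035 .172 -.072 -.005 -.005 0;.0035 .172 -.072 -.005 -.005 0'; python3 - <<'E'
from h import *
rel([.645,.205,.047],92)
print(bot.get_obs()['wrist_force'])
C,im=snap('wrist','w4'); np.savez('pics/w4.npz',K=C[0],R=C[1],t=C[2])
cv2.imwrite('pics/w4c.png',cv2.resize(im[130:300,180:420],None,fx=3,fy=3,interpolation=cv2.INTER_CUBIC))
E
```

```text
time: 6.15
ee_pos: [0.6423, 0.2052, 0.0512]
tcp_rot: [-90.2, -0.0, 92.2]
wrist_force: [0.2, 0.6, 0.1]
opening: -0.0001
t 6.15 rel [-0.0003  0.0042 -0.0027] [0.0041 0.0032 0.    ]
[0.1554 0.5552 0.0982]
```

View pics/w4c.png

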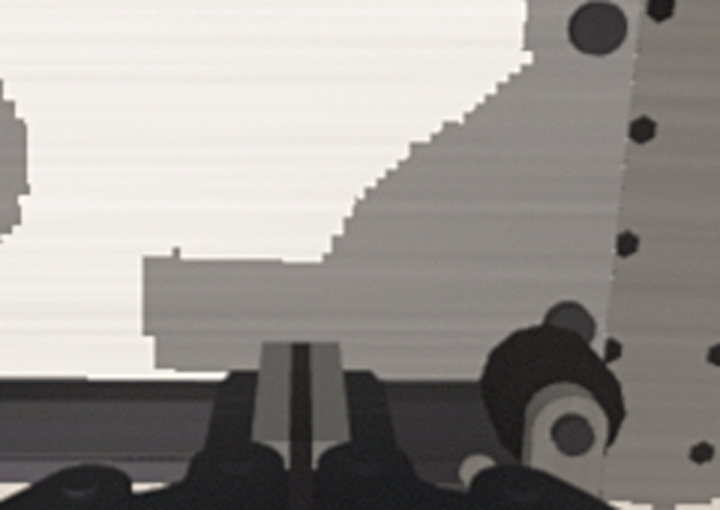

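```bash
python3 -c "
from h import *
d=np.load('pics/w4.npz');C=(d['K'],d['R'],d['t'])
print('roller',onz(C,(180+552/3,130+400/3),.045),'pin',onz(C,(180+573/3,130+434/3),.058))"
python3 -m crank '0 .004 -.003 0 0 0;.004 .004 -.003 0 0 0;.008 .004 -.003 0 0 0;.012 .004 -.003 0 0 0;.012 .004 -.003 0 0 0'
```

```text
roller [0.6408 0.2486 0.045 ] pin [0.6401 0.2483 0.058 ]
time: 6.7
ee_pos: [0.645, 0.2181, 0.046]
tcp_rot: [-90.2, -0.0, 92.3]
wrist_force: [-0.2, 0.3, 0.5]
opening: -0.0001
```

```bash
python3 -m crank '.003 0 0 0 0 0;.006 0 0 0 0 0;.006 0 0 0 0 0'; python3 -m crank '.002 0 0 0 0 0;.004 0 0 0 0 0;.004 0 0 0 0 0'
```

```text
time: 7.0
ee_pos: [0.6448, 0.2236, 0.0459]
tcp_rot: [-90.2, 0.0, 92.2]
wrist_force: [-0.7, 0.1, 0.7]
opening: 0.0002
time: 7.3
ee_pos: [0.6444, 0.2273, 0.0458]
tcp_rot: [-90.1, 0.0, 92.2]
wrist_force: [-1.4, -1.9, 0.3]
opening: -0.0002
```

```bash
python3 -m crank '.005 0 0 0 0 0;.01 0 0 0 0 0;.015 0 0 0 0 0;.02 0 0 0 0 0;.024 0 0 0 0 0;.024 0 0 0 0 0'; python3 - <<'E'
from h import *
C,im=snap('wrist','w5'); np.savez('pics/w5.npz',K=C[0],R=C[1],t=C[2])
cv2.imwrite('pics/w5c.png',cv2.resize(im[130:300,180:420],None,fx=3,fy=3,interpolation=cv2.INTER_CUBIC))
print(bot.get_obs()['wrist_force'],bot.get_obs()['ee_pos'])
E
```

```text
time: 7.9
ee_pos: [0.6452, 0.251, 0.0461]
tcp_rot: [-90.4, 0.1, 92.2]
wrist_force: [4.3, -9.2, -1.3]
opening: -0.0002
[ 5.509  -8.4953 -0.5762] [0.6451 0.2509 0.046 ]
```

View pics/w5c.png

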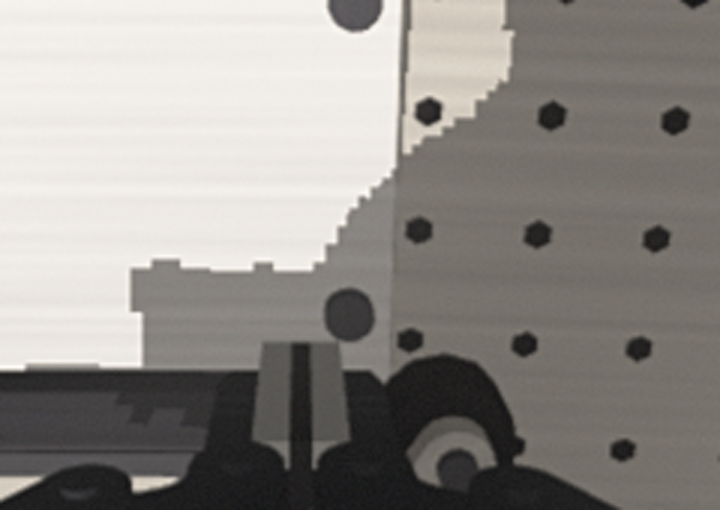

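```bash
python3 -c "
from h import *
d=np.load('pics/w5.npz');C=(d['K'],d['R'],d['t'])
print('roller',onz(C,(180+445/3,130+422/3),.045),'pin',onz(C,(180+458/3,130+468/3),.058))"
```

```text
roller [0.6458 0.2752 0.045 ] pin [0.6466 0.2753 0.058 ]
```

```bash
python3 -m crank '.002 0 0 0 0 0;.004 0 0 0 0 0;.004 0 0 0 0 0;.004 0 0 0 0 0';  python3 -m crank '-.006 0 0 0 0 0;-.012 0 0 0 0 0;-.018 0 0 0 0 0;-.024 0 0 0 0 0;-.03 0 0 0 0 0;-.036 0 0 0 0 0;-.046 0 0 0 0 0;-.05 0 0 0 0 0'; python3 - <<'E'
from h import *
C,im=snap('wrist','w6'); im4=cv2.imread('pics/w4.png')
o=bot.get_obs();print(o['wrist_force'],o['ee_pos'])
g=im.astype(int).sum(2)//3
# roller-coloured dark blob centre
m=((g<30)).astype(np.uint8); m[:,:300]=0; m[:225]=0; m[275:]=0
n,l,s,c=cv2.connectedComponentsWithStats(m); print([(s[i],c[i]) for i in range(1,n) if s[i][4]>150])
print('expected px of rest roller',proj(C,[.6408,.2486,.045]))
cv2.imwrite('pics/w6c.png',im)
E
```

```text
time: 8.35
ee_pos: [0.6456, 0.254, 0.0462]
tcp_rot: [-90.4, 0.2, 92.1]
wrist_force: [8.2, -10.7, -2.6]
opening: 0.0007
time: 9.15
ee_pos: [0.6458, 0.2046, 0.0461]
tcp_rot: [-90.2, -0.0, 92.2]
wrist_force: [-0.4, -0.1, 0.3]
opening: 0.0002
[ 0.574  -0.6122 -0.9784] [0.6458 0.2043 0.0461]
[]
expected px of rest roller [368.808  261.7562]
```

```bash
python3 -m crank '0 -.05 0 0 0 0;0 -.1 0 0 0 0;0 -.15 0 0 0 0;0 -.19 .01 0 0 0;0 -.21 .05 0 0 0;0 -.21 .1 0 0 0;0 -.21 .15 0 0 0;0 -.21 .2 0 0 0' -.1 40; python3 -c "
from h import *
rel([.45,-.17,.2],98.6); rel([.432,-.1775,.2],98.6)"
```

```text
time: 10.0
ee_pos: [0.4432, 0.1974, 0.2553]
tcp_rot: [-90.2, -0.0, 92.2]
wrist_force: [-0.2, -0.1, -0.1]
opening: 0.0469
t 10.0 rel [-0.3675  0.055   0.0075] [ 0.0039 -0.1117  0.0003]
t 10.0 rel [-0.3743  0.055   0.0258] [ 0.0039 -0.1117  0.0003]
```

```bash
python3 -m crank '-.05 0 0 0 0 0;-.1 0 0 0 -.02 0;-.15 0 0 0 -.05 0;-.2 0 .01 0 -.08 0;-.25 .01 .01 0 -.112 0;-.3 .02 .02 0 -.112 0;-.35 .04 .025 0 -.112 0;-.374 .055 .026 .004 -.112 0'; python3 -m crank '0 0 0 0 0 0'; python3 - <<'E'
from h import *
rel([.432,-.1775,.2],98.6)
C,im=snap('wrist','w7'); np.savez('pics/w7.npz',K=C[0],R=C[1],t=C[2])
E
```

```text
time: 10.8
ee_pos: [0.4331, -0.1798, 0.2003]
tcp_rot: [-90.0, 0.1, 98.5]
wrist_force: [1.4, 0.4, -0.5]
opening: 0.0472
time: 10.9
ee_pos: [0.4325, -0.1798, 0.1978]
tcp_rot: [-89.8, -0.1, 98.4]
wrist_force: [-0.8, 0.8, -0.5]
opening: 0.0472
t 10.9 rel [ 0.0024 -0.0022  0.0002] [-0.0034 -0.0035  0.0009]
```

```bash
python3 - <<'E'
from h import *
d=np.load('pics/w7.npz');C=(d['K'],d['R'],d['t']); g=cv2.imread('pics/w7.png').astype(int).sum(2)//3
th=np.radians(8.6); X=np.array([np.cos(th),np.sin(th)]);Y=np.array([-np.sin(th),np.cos(th)]);o=np.array([.4319,-.1777])
for n,x,y,z in [('cross',0,.05,.019),('bar',0,0,.063),('barend-',-.033,0,.063),('barend+',.033,0,.063),('knob',0,-.082,.057),('tail-',-.04,-.095,.015)]:
    print(n,proj(C,[*(o+x*X+y*Y),z]))
u,v=proj(C,[*(o-.02*X),.063]).astype(int); print('row across bar at',u,v,g[v,u-40:u+40])
u,v=proj(C,[*(o+.05*Y),.019]).astype(int); print(u,v); print(g[v-12:v+13,u-12:u+13])
E
```

```text
cross [328.198 189.664]
bar [282.4693 200.0747]
barend- [282.4283 164.9694]
barend+ [282.5078 232.95  ]
knob [197.0366 198.8038]
tail- [192.4453 152.4657]
row across bar at 282 179 [242 241 242 242 241 241 241 241 241 241 241 240 241 241 240 241 240 240
 241 240 240 240 239 240 239 240 240 239 239 240 240 240 242 248 186  94
  93 100  99  98  95  94  93  94  91  85  73  98 129 135 136 134 136 134
 136 133 141 227 234 250 255 255 255 255 255 255 224 163 160 163 162 164
 164 164 163 162 163 161 161 161]
328 189
[[160 163 199 218 219 218 183 160 162 163 163 165 164 163 165 163 163 164
  162 162 164 163 164 161 163]
 [159 157 161 162 161 161 162 161 162 164 166 163 136 112 148 165 163 165
  164 163 163 164 162 163 162]
 [163 162 163 161 161 161 163 164 163 164 166 165 115  62 136 166 165 163
  163 163 162 163 164 163 164]
 [162 164 163 162 163 163 162 163 163 162 166 164 110  52 138 167 165 164
  162 163 163 162 164 162 163]
 [163 164 164 164 164 162 163 163 164 164 166 168 110  54 137 166 166 164
  163 163 162 163 162 162 162]
 [163 162 162 163 164 163 164 164 164 162 167 166 106  60 14
[... 1340 characters left out ...]
62 166 166 123  67 106 154 164 164 162
  163 164 161 161 161 162 164]
 [164 165 163 162 163 163 164 161 162 165 166 124  66 107 153 165 164 162
  163 161 162 164 163 161 162]
 [164 164 163 162 162 161 164 162 164 165 166 124  66 107 157 163 162 164
  162 163 162 162 162 161 163]
 [163 164 164 162 162 163 162 163 162 164 168 123  65 108 154 164 164 161
  163 161 162 162 162 162 162]
 [162 160 162 164 162 162 163 162 163 163 166 114  60 130 161 166 162 161
  161 161 163 162 162 163 161]
 [163 161 163 164 161 162 164 161 164 164 166 108  56 137 167 164 164 162
  162 164 161 161 161 162 161]
 [162 162 163 162 163 163 164 161 162 165 163 119  78 137 164 163 162 161
  162 162 162 163 161 162 162]]
```

```bash
python3 -m crank '.0024 .04 0 -.003 -.003 0;.0024 .08 0 -.003 -.003 0;.0024 .115 0 -.003 -.003 0;.0024 .135 0 -.003 -.003 0;.0024 .145 0 -.003 -.003 0;.0024 .152 0 -.003 -.003 0;.0024 .152 0 -.003 -.003 0;.0024 .152 0 -.003 -.003 0'; python3 -m crank '0 0 0 0 0 0;0 0 0 0 0 0;0 0 0 0 0 0;0 0 0 0 0 0;0 0 0 0 0 0;0 0 0 0 0 0' 1 60
```

```text
time: 11.75
ee_pos: [0.4339, -0.1748, 0.0495]
tcp_rot: [-90.2, 0.1, 98.8]
wrist_force: [0.2, 0.3, 0.0]
opening: 0.0469
time: 12.35
ee_pos: [0.4338, -0.1754, 0.0492]
tcp_rot: [-90.2, 0.1, 98.8]
wrist_force: [-0.6, -2.2, 5.2]
opening: 0.0106
```

```bash
python3 -m crank '0 -.005 0 0 0 0;0 -.015 0 0 0 0;0 -.03 0 0 0 0;0 -.05 0 0 0 0;0 -.065 0 0 0 0;0 -.08 0 0 0 0;0 -.08 0 0 0 0;0 -.08 0 0 0 0'; python3 -m crank '0 0 -.01 0 .01 0;.006 0 -.03 0 .03 0;.012 0 -.06 0 .05 0;.018 0 -.09 0 .07 0;.024 0 -.12 0 .09 0;.03 0 -.15 0 .115 0;.035 0 -.18 0 .116 0;.037 0 -.195 0 .116 0'; python3 -c "
from h import *
rel([.6257,-.108,.13],92.0)"
```

```text
time: 13.15
ee_pos: [0.4331, -0.1748, 0.1282]
tcp_rot: [-90.1, 0.0, 98.8]
wrist_force: [0.7, 0.4, -8.4]
opening: 0.0109
time: 13.95
ee_pos: [0.6221, -0.107, 0.1265]
tcp_rot: [-90.0, -0.0, 92.2]
wrist_force: [0.2, -0.2, -7.4]
opening: 0.0109
t 13.95 rel [-0.0012 -0.0035 -0.0036] [0.0007 0.0034 0.0008]
```

```bash
python3 -m crank '-.001 .01 -.0036 0 .003 0;-.001 .02 -.0036 0 .003 0;-.001 .03 -.0036 0 .003 0;-.001 .033 -.0036 0 .003 0;-.001 .033 -.0036 0 .003 0;-.001 .033 -.0036 0 .003 0'; python3 - <<'E'
from h import *
C,im=snap('wrist','w8'); np.savez('pics/w8.npz',K=C[0],R=C[1],t=C[2])
o=bot.get_obs();print(o['wrist_force'],o['ee_pos'],o['tcp_rot'])
cv2.imwrite('pics/w8c.png',cv2.resize(im,None,fx=1.42,fy=1.42,interpolation=cv2.INTER_CUBIC))
E
```

```text
time: 14.55
ee_pos: [0.6236, -0.1095, 0.0962]
tcp_rot: [-90.2, 0.0, 92.0]
wrist_force: [0.4, -0.6, -6.3]
opening: 0.011
[ 0.0447 -0.0056 -7.4772] [ 0.6238 -0.1095  0.0964] [-90.1914   0.0124  91.9671]
```

View pics/w8c.png

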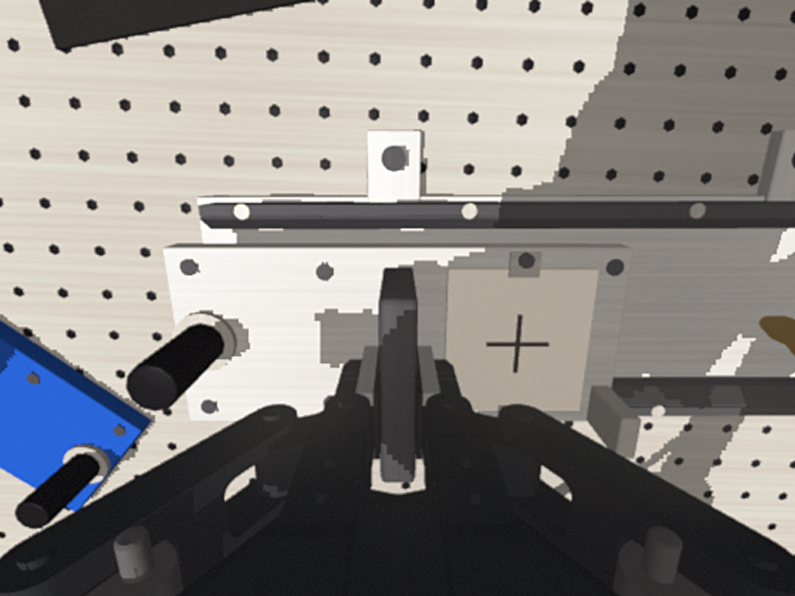

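```bash
python3 - <<'E'
from h import *
d=np.load('pics/w8.npz');C=(d['K'],d['R'],d['t']); s=1.42
P=lambda x,y,z:onz(C,((x+.5)/s-.5,(y+.5)/s-.5),z)
cl=lambda p:.6137-.0354*(p[1]-.17)
c=P(517,344,.066);print('cross',c,'lateral off',c[0]-cl(c))
a=P(165,249,.062);b=P(628,250,.062);v=b-a;print(a,b,np.linalg.norm(v),'yaw',np.degrees(np.arctan2(v[1],v[0]))-90,'edge off (-40)',a[0]-cl(a),b[0]-cl(b))
print('screws',[P(x,y,.032) for x,y in((241,211),(469,211),(697,211))], 'far screw',P(658,411,.032))
a=P(240,229,.032);b=P(795,228,.032);print('strip top inner edge (-49)',a[0]-cl(a),b[0]-cl(b)); print('open end corner',P(199,198,.012))
T=cal('top');print('blue corner',onz(T,(348,145),.01))
E
```

```text
cross [ 0.6204 -0.0597  0.066 ] lateral off -0.0014241785791793138
[ 0.5858 -0.2049  0.062 ] [ 0.5798 -0.0185  0.062 ] 0.18651530916437045 yaw 1.840667471255685 edge off (-40) -0.04119752878870542 -0.04058919941923167
screws [array([ 0.5726, -0.1842,  0.032 ]), array([ 0.569 , -0.0786,  0.032 ]), array([0.5654, 0.0269, 0.032 ])] far screw [0.6705 0.0309 0.032 ]
strip top inner edge (-49) -0.045280040609609995 -0.04545950434535606
open end corner [ 0.5689 -0.2124  0.012 ]
blue corner [ 0.6964 -0.2661  0.01  ]
```

```bash
python3 -m crank '0 .01 -.001 0 0 0;0 .018 -.001 0 0 0;0 .025 -.001 0 0 0;0 .03 -.001 0 0 0;0 .033 -.001 0 0 0;0 .033 -.001 0 0 0'; python3 -m crank '0 .002 0 0 0 0;0 .004 0 0 0 0;0 .004 0 0 0 0;0 .004 0 0 0 0'
```

```text
time: 15.2
ee_pos: [0.6246, -0.1092, 0.062]
tcp_rot: [-90.1, -0.0, 92.0]
wrist_force: [0.0, -0.6, -7.1]
opening: 0.0111
time: 15.6
ee_pos: [0.6249, -0.1092, 0.0587]
tcp_rot: [-90.1, -0.0, 92.0]
wrist_force: [-0.2, 0.0, -7.4]
opening: 0.0108
```

```bash
python3 -m crank '0 .0007 0 0 0 0;0 .0007 0 0 0 0;0 .0015 0 0 0 0;0 .0015 0 0 0 0'; python3 -m crank '0 .0007 0 0 0 0;0 .0007 0 0 0 0;0 .0007 0 0 0 0'
```

```text
time: 16.0
ee_pos: [0.625, -0.1092, 0.0583]
tcp_rot: [-90.2, 0.0, 92.0]
wrist_force: [-4.4, 0.9, 3.5]
opening: 0.0109
time: 16.3
ee_pos: [0.625, -0.1093, 0.0583]
tcp_rot: [-90.2, 0.0, 92.0]
wrist_force: [-7.0, 1.3, 9.5]
opening: 0.0107
```

```bash
python3 -m crank '0 -.0012 0 0 0 0;0 -.0012 0 0 0 0;0 -.0012 0 0 0 0'; python3 -m crank '0 0 0 0 0 0;0 0 0 0 0 0;0 0 0 0 0 0;0 0 0 0 0 0;0 0 0 0 0 0' -.1 40; python3 - <<'E'
from h import *
C,im=snap('wrist','w9'); np.savez('pics/w9.npz',K=C[0],R=C[1],t=C[2])
g=im.astype(int).sum(2)//3
p=proj(C,[.6217,-.0597,.028]); print(p); u,v=np.round(p).astype(int)
w=g[v-25:v+26,u-25:u+26]; print('dark cols',np.argsort(w.mean(0))[:4]+u-25,'rows',np.argsort(w.mean(1))[:4]+v-25)
E
```

```text
time: 16.6
ee_pos: [0.625, -0.1092, 0.0583]
tcp_rot: [-90.2, 0.0, 92.0]
wrist_force: [-5.5, 0.2, 6.1]
opening: 0.0106
time: 17.1
ee_pos: [0.6249, -0.1093, 0.0576]
tcp_rot: [-90.1, -0.0, 92.0]
wrist_force: [-0.2, -0.8, 0.0]
opening: 0.0471
[363.8525 242.5099]
dark cols [364 365 363 366] rows [243 242 244 241]
```

```bash
python3 -m crank '0 -.02 0 0 0 0;0 -.05 0 0 0 0;0 -.075 0 0 0 0;-.02 -.08 0 0 0 0;-.05 -.08 0 0 0 0;-.07 -.08 .001 0 0 0;-.0823 -.08 .0016 0 0 0;-.0823 -.08 .0016 0 0 0'; python3 - <<'E'
from h import *
C,im=snap('wrist','w10'); np.savez('pics/w10.npz',K=C[0],R=C[1],t=C[2])
rel([.6263,-.1915,.042],92)
g=im.astype(int).sum(2)//3
p=proj(C,[.6217,-.0595,.028]); k=proj(C,[.6263,-.1915,.066]);print(p,k); u,v=np.round(p).astype(int)
w=g[v-20:v+21,u-20:u+21]; print('dark cols',np.argsort(w.mean(0))[:4]+u-20,'rows',np.argsort(w.mean(1))[:4]+v-20)
m=(g<60).astype(np.uint8)
u,v=np.round(k).astype(int);print(u,v);
for y in range(v-30,v+31,3): print(y,''.join('#' if q<45 else ('+' if q<90 else '.') for q in g[y,u-40:u+41]))
E
```

```text
time: 17.95
ee_pos: [0.6255, -0.1929, 0.137]
tcp_rot: [-90.1, -0.0, 91.9]
wrist_force: [0.2, 0.5, -0.3]
opening: 0.047
t 18.0 rel [ 0.0003  0.0951 -0.0005] [ 0.0014 -0.0015  0.0006]
[436.0477 207.9334] [282.1486 222.9866]
dark cols [436 437 435 438] rows [208 207 209 210]
282 223
193 .................................................................................
196 ...+++...........................................................................
199 ..++##+............................+++#####++....................................
202 ................................+##############++................................
205 ..............................+##############++##+...............................
208 ..............................+#########+####+####+..............................
211 .............................+###+######+#+#+#+#+#+..............................
214 .............................+####+++++++++++++++#++.............................
217 ..............................#+++++++++++++++++++#+.............................
220 .............................+##+++++++++
[... 286 characters left out ...]
............
232 ......................................++++++.....................................
235 .................................................................................
238 .................................................................................
241 .................................................................................
244 .................................................................................
247 ..+++#+..........................................................................
250 ..............................+++++++++++++++++++++++++++++++++++++++++++++++++++
253 ..............................+++++++++++++++++++++++++++++++++++++++++++++++++++
```

```bash
python3 -m crank '.0003 .03 0 0 0 0;.0003 .06 0 0 0 0;.0003 .08 0 0 0 0;.0003 .09 0 0 0 0;.0003 .095 0 0 0 0;.0003 .095 0 0 0 0;.0003 .095 0 0 0 0'; python3 -m crank '0 0 0 0 0 0;0 0 0 0 0 0;0 0 0 0 0 0;0 0 0 0 0 0;0 0 0 0 0 0' 1 25;  python3 - <<'E'
from h import *
C,im=snap('wrist','w11'); np.savez('pics/w11.npz',K=C[0],R=C[1],t=C[2])
g=im.astype(int).sum(2)//3
p=proj(C,[.6217,-.0595,.028]); print(p,'tip exp',proj(C,[.617,.066,.038])); u,v=np.round(p).astype(int)
w=g[v-20:v+21,u-20:u+21]; print('dark cols',np.argsort(w.mean(0))[:4]+u-20,'rows',np.argsort(w.mean(1))[:4]+v-20)
E
```

```text
time: 18.7
ee_pos: [0.6268, -0.1912, 0.0439]
tcp_rot: [-90.2, 0.0, 92.0]
wrist_force: [-0.8, 0.3, 0.5]
opening: 0.0471
time: 19.2
ee_pos: [0.6265, -0.1913, 0.0436]
tcp_rot: [-90.2, 0.0, 92.0]
wrist_force: [-0.5, 2.1, 6.6]
opening: 0.017
[520.229  254.6781] tip exp [778.833  262.6032]
dark cols [500 501 502 503] rows [255 256 254 253]
```

```bash
python3 -m crank '.005 0 0 0 0 0;.015 0 0 0 0 0;.03 0 0 0 0 0;.045 0 0 0 0 0;.06 0 0 0 0 0;.075 0 0 0 0 0;.09 0 0 0 0 0;.1 0 0 0 0 0'; python3 -m crank '.005 0 0 0 0 0;.01 0 0 0 0 0;.015 0 0 0 0 0;.015 0 0 0 0 0;.015 0 0 0 0 0'; python3 - <<'E'
from h import *
C,im=snap('wrist','w12'); np.savez('pics/w12.npz',K=C[0],R=C[1],t=C[2])
C2,s=snap('side','s12')
o=bot.get_obs();print(o['ee_pos'],o['tcp_rot'],o['wrist_force'])
p=o['ee_pos'];y=p[1]+.132;print('cross pred',proj(C,[p[0]-.0046,y,.028]),'tip',proj(C,[.617,.066,.038]),proj(C2,[.617,.066,.038]))
a=cv2.resize(im[190:330,440:560],None,fx=4,fy=4,interpolation=cv2.INTER_CUBIC)
q=proj(C2,[.617,.066,.03]).astype(int)
b=cv2.resize(s[q[1]-50:q[1]+20,q[0]-35:q[0]+35],(560,560),interpolation=cv2.INTER_CUBIC);print(q)
b=cv2.resize(b,(320,320));c=np.zeros((560,800,3),np.uint8);c[:560,:480]=a;c[:320,480:]=b;cv2.imwrite('pics/w12c.png',c)
E
```

```text
time: 20.05
ee_pos: [0.6232, -0.092, 0.0436]
tcp_rot: [-90.2, 0.2, 91.9]
wrist_force: [-0.2, -8.0, 4.2]
opening: 0.0173
time: 20.55
ee_pos: [0.6227, -0.077, 0.0436]
tcp_rot: [-90.2, 0.1, 92.0]
wrist_force: [-0.8, -3.5, 5.4]
opening: 0.0172
[ 0.6227 -0.0771  0.0436] [-90.2216   0.0788  91.9497] [ 0.7164 -3.5327  5.499 ]
cross pred [520.8734 255.0765] tip [557.9635 262.3461] [210.8063 241.1347]
[211 243]
```

```bash
python3 -m crank '.004 0 0 0 0 0;.008 0 0 0 0 0;.01 0 0 0 0 0;.01 0 0 0 0 0;.01 0 0 0 0 0'; python3 - <<'E'
from h import *
C,im=snap('wrist','w13'); np.savez('pics/w13.npz',K=C[0],R=C[1],t=C[2])
C2,s=snap('side','s13')
o=bot.get_obs();print(o['ee_pos'],o['tcp_rot'],o['wrist_force'])
p=o['ee_pos'];y=p[1]+.132;print('cross pred',proj(C,[p[0]-.0046,y,.028]),'tip',proj(C,[.617,.066,.038]),proj(C2,[.617,.066,.038]),proj(C2,[.617,.066,.028]))
a=cv2.resize(im[190:330,440:560],None,fx=4,fy=4,interpolation=cv2.INTER_CUBIC)
b=cv2.resize(s[210:260,190:230],(320,400),interpolation=cv2.INTER_CUBIC)
c=np.zeros((560,800,3),np.uint8);c[:560,:480]=a;c[:400,480:]=b;cv2.imwrite('pics/w13c.png',c)
E
```

```text
time: 21.15
ee_pos: [0.6224, -0.0676, 0.0436]
tcp_rot: [-90.2, 0.1, 91.9]
wrist_force: [0.2, -6.3, 5.7]
opening: 0.0173
[ 0.6224 -0.0675  0.0436] [-90.2253   0.1266  91.9277] [ 0.0659 -6.1206  5.0697]
cross pred [521.0607 255.1088] tip [539.6898 262.3037] [210.8063 241.1347] [211.0725 244.3744]
```

View pics/w13c.png

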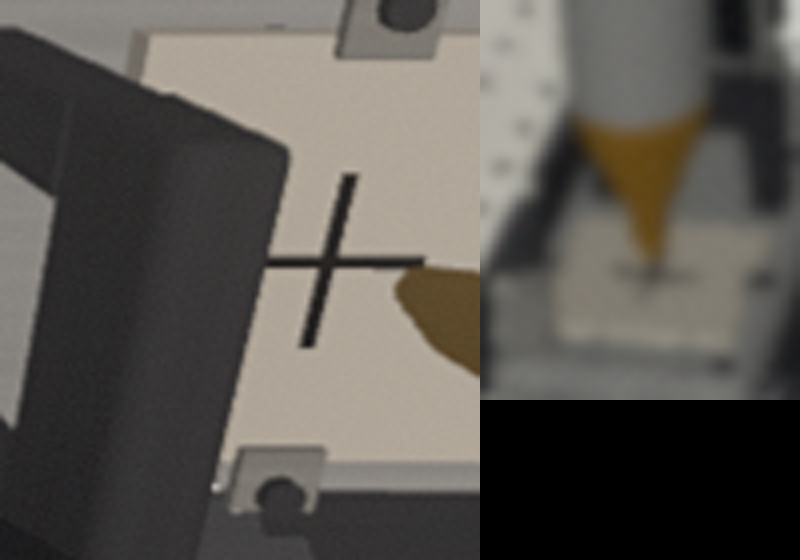

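```bash
python3 - <<'E'
from h import *
d=np.load('pics/w13.npz');C=(d['K'],d['R'],d['t']); P=lambda x,y,z:onz(C,(440+(x+.5)/4-.5,190+(y+.5)/4-.5),z)
print('cross',P(328,262,.028))
for q in((395,286),(418,288),(405,270),(402,302)): print('tip',q,P(*q,.038))
p=[.617,.067,.038]
for dx,dy in((0,0),(.003,0),(0,.003),(-.003,0),(0,-.003)): print(proj(C,[.617+dx,.068+dy,.038])*4-[1760,760])
# brass mask outline
im=cv2.imread('pics/w13.png').astype(int); m=((im[:,:,2]-im[:,:,0])>30)&(np.arange(560)[None]>520)
for r in range(250,290,2):
    c=np.where(m[r])[0]; print(r,c.min() if len(c) else None,len(c),end=' | ')
S=cal('side');print()
s=cv2.imread('pics/s13.png').astype(int)
m=((s[:,:,2]-s[:,:,0])>35)
for r in range(222,250):
    c=np.where(m[r,195:228])[0]; print(r,(c+195).tolist() if len(c)<14 else (c.min()+195,c.max()+195), s[r,205:219].mean(1).astype(int).tolist() if False else '')
print(s[238:252,200:224].mean(2).astype(int))
for y in(.06,.066,.072): print(y,proj(S,[.617,y,.038]),proj(S,[.617,y,.028]))
E
```

```text
cross [0.6178 0.0648 0.028 ]
tip (395, 286) [0.6164 0.0651 0.038 ]
tip (418, 288) [0.6165 0.0682 0.038 ]
tip (405, 270) [0.6141 0.0658 0.038 ]
tip (402, 302) [0.6186 0.0667 0.038 ]
[414.1698 289.7067]
[407.54   310.6636]
[437.2806 290.4443]
[420.8741 268.5145]
[391.0527 288.9688]
250 None 0 | 252 None 0 | 254 None 0 | 256 547 2 | 258 541 19 | 260 539 21 | 262 539 21 | 264 539 21 | 266 540 20 | 268 542 18 | 270 543 17 | 272 544 16 | 274 546 14 | 276 548 12 | 278 550 10 | 280 553 7 | 282 556 4 | 284 None 0 | 286 None 0 | 288 None 0 | 
222 [] 
223 [] 
224 [216] 
225 [214, 215, 216, 217] 
226 (np.int64(203), np.int64(216)) 
227 (np.int64(203), np.int64(216)) 
228 [203, 204, 205, 206, 207, 208, 209, 210, 211, 212, 213, 214, 215] 
229 [204, 205, 206, 207, 208, 209, 210, 211, 212, 213, 214, 215] 
230 [205, 206, 207, 208, 209, 210, 211, 212, 213, 214, 215] 
231 [205, 206, 207, 208, 209, 210, 211, 212, 213, 214] 
232 [206, 207, 208, 209, 210, 211, 212, 213, 214] 
233 [206, 207, 208, 209, 210, 211, 212, 213, 214] 
234 [207, 208, 209, 210, 211, 212, 213] 
235 [208, 209, 210, 211, 212, 213] 
236
[... 1071 characters left out ...]
04 106 113 116 119 119 120 121
  121 123 121 118 109  96]
 [117 121 121 123 124 121 122 122 119 114 112 115 120 122 121 122 123 123
  124 123 122 119 113 102]
 [116 123 123 123 124 123 121 122 121 120 118 120 122 123 122 122 124 122
  123 123 121 119 112 103]
 [119 124 124 125 123 122 124 122 122 123 123 123 123 123 123 122 124 123
  123 122 122 118 110 103]
 [122 130 130 130 127 125 127 127 127 127 127 126 125 125 124 123 123 124
  123 123 121 114 107 100]
 [120 131 133 130 126 126 130 131 131 131 132 131 131 131 129 126 125 128
  128 125 123 114 105  99]]
0.06 [211.4976 239.7793] [211.7598 243.0111]
0.066 [210.8063 241.1347] [211.0725 244.3744]
0.072 [210.1089 242.5018] [210.3794 245.7493]
```

```bash
cat > chk.py <<'E'
from h import *
import sys
C,im=snap('wrist',sys.argv[1]); o=bot.get_obs();print(o['ee_pos'],o['wrist_force'])
im=im.astype(int); m=((im[:,:,2]-im[:,:,0])>30)&(np.arange(560)[None]>500)
e=[(np.where(m[r])[0].min(),r) for r in range(256,272) if m[r].any()]; u=min(e)[0]; r=np.mean([q[1] for q in e if q[0]==u])
t=onz(C,(u-.5,r),.038); print('tip edge',u,r,t,'-> centre y',t[1]+.003)
p=proj(C,[o['ee_pos'][0]-.0046,o['ee_pos'][1]+.1324,.028]);g=im.sum(2)/3
uu,v=np.round(p).astype(int); w=g[v-16:v+17,uu-13:uu+14]
print('dark',np.argwhere(w.mean(1)<w.mean(1).min()+12).ravel()+v-16, 'per-row dark col',[(rr,int(np.argmin(g[rr,uu-10:uu+14]))+uu-10) for rr in range(v-14,v+17,4)], 'pred',p)
E
python3 -m crank '.002 0 0 0 0 0;.0035 0 0 0 0 0;.0035 0 0 0 0 0;.0035 0 0 0 0 0'; python3 chk.py w14
```

```text
time: 21.65
ee_pos: [0.6223, -0.0643, 0.0436]
tcp_rot: [-90.2, 0.1, 91.9]
wrist_force: [0.3, -7.6, 5.2]
opening: 0.0173
[ 0.6223 -0.0643  0.0436] [-0.2428 -7.636   4.8646]
tip edge 533 262.5 [0.6171 0.0656 0.038 ] -> centre y 0.06856398768198957
dark [255 256] per-row dark col [(241, np.int64(525)), (245, np.int64(524)), (249, np.int64(523)), (253, np.int64(522)), (257, np.int64(521)), (261, np.int64(520)), (265, np.int64(519)), (269, np.int64(518))] pred [521.8799 255.0907]
```

```bash
python3 -m crank '0 0 0 0 0 0;0 0 0 0 0 0;0 0 0 0 0 0;0 0 0 0 0 0' -.1 30; python3 chk.py w15; python3 -m crank '0 -.01 0 0 0 0;0 -.03 0 0 0 0;0 -.06 0 0 0 0;0 -.08 0 0 0 0;0 -.08 0 0 0 0'; python3 - <<'E'
from h import *
C,im=snap('wrist','w16'); g=im.astype(int).sum(2)/3; np.savez('pics/w16.npz',K=C[0],R=C[1],t=C[2])
p=proj(C,[.6177,.068,.028]);u,v=np.round(p).astype(int);print(p,'tip',proj(C,[.617,.068,.038]))
for r in range(v-20,v+24,2): print(r,u-24,''.join('B' if im[r,c,2].astype(int)-im[r,c,0]>30 else('#' if g[r,c]<90 else '.') for c in range(u-24,min(560,u+50))))
E
```

```text
time: 22.1
ee_pos: [0.6215, -0.0626, 0.0424]
tcp_rot: [-90.1, -0.0, 92.0]
wrist_force: [-0.2, -0.1, -1.0]
opening: 0.0472
[ 0.6216 -0.0626  0.0424] [ 0.363   1.0276 -0.2354]
tip edge 529 265.0 [0.6173 0.0648 0.038 ] -> centre y 0.06776360895030298
dark [257 258] per-row dark col [(242, np.int64(523)), (246, np.int64(522)), (250, np.int64(521)), (254, np.int64(520)), (258, np.int64(518)), (262, np.int64(518)), (266, np.int64(517)), (270, np.int64(516))] pred [522.8678 256.2088]
time: 22.65
ee_pos: [0.623, -0.0629, 0.127]
tcp_rot: [-90.5, 0.0, 92.0]
wrist_force: [0.2, 0.3, -1.7]
opening: 0.0471
[439.8848 209.1977] tip [446.6675 212.0722]
189 416 ..........................................................................
191 416 ..........................................................................
193 416 ..........................................................................
195 416 .........................##...............................................
197 416 .........................##...............................................
199 416 .........................##......
[... 669 characters left out ...]
BBBBBBBBBBBBBBBBBBBBBBBBBBBBBBBBBBB#
217 416 ......................##......BBBBBBBBBBBBBBBBBBBBBBBBBBBBBBBBBBBBBBBB#...
219 416 .....................##........BBBBBBBBBBBBBBBBBBBBBBBBBBBBBBBBBBBB#......
221 416 .....................##.........BBBBBBBBBBBBBBBBBBBBBBBBBBBBBBBBB#........
223 416 .....................##.............BBBBBBBBBBBBBBBBBBBBBBBBBBB#..........
225 416 .....................................BBBBBBBBBBBBBBBBBBBBBBBBB............
227 416 ......................................BBBBBBBBBBBBBBBBBBBBBB#.............
229 416 ......................................BBBBBBBBBBBBBBBBBBBB#...............
231 416 .......................................BBBBBBBBBBBBBBBBBB#................
```

```bash
python3 - <<'E'
from h import *
d=np.load('pics/w3.npz');C=(d['K'],d['R'],d['t']); im=cv2.imread('pics/w3.png').astype(int)
m=((im[:,:,2]-im[:,:,0])>30)
for r in range(218,242): 
    c=np.where(m[r,140:180])[0]
    if len(c): print(r,c.min()+140,c.max()+140,onz(C,(c.max()+140.5,r),.038)[:2])
d=np.load('pics/w16.npz');C=(d['K'],d['R'],d['t']);print(onz(C,(439.7,209),.028),onz(C,(443.5,212),.038))
E
```

```text
221 158 161 [0.6139 0.0662]
222 140 164 [0.615  0.0695]
223 140 164 [0.6162 0.0694]
224 142 164 [0.6174 0.0693]
225 145 164 [0.6186 0.0692]
226 146 164 [0.6198 0.0691]
227 148 164 [0.621 0.069]
228 150 164 [0.6222 0.0689]
229 151 162 [0.6235 0.0666]
230 153 162 [0.6247 0.0665]
231 153 162 [0.6259 0.0664]
232 154 162 [0.6271 0.0663]
233 155 162 [0.6283 0.0662]
234 156 162 [0.6296 0.0661]
235 157 162 [0.6308 0.066 ]
236 158 162 [0.632 0.066]
237 158 162 [0.6332 0.0659]
238 158 162 [0.6345 0.0658]
239 159 162 [0.6357 0.0657]
240 159 162 [0.6369 0.0656]
241 159 162 [0.6382 0.0655]
[0.6175 0.0678 0.028 ] [0.617  0.0655 0.038 ]
```

```bash
python3 - <<'E'
from h import *
C,s=snap('side','s17'); a=cv2.imread('pics/side0.png')
d=(cv2.absdiff(a,s).max(2)>40).astype(np.uint8)
S=C; print('roller px',proj(S,[.6408,.2486,.045]),'driver/holder regions diff counts:', 'switch',d[280:310,105:185].sum(),'post_holder',d[290:335,255:275].sum(),'driver',d[248:300,272:292].sum(),'camera',d[140:170,280:306].sum(), 'head',d[160:250,145:165].sum())
o=bot.get_obs();print(o['time'],o['wrist_force'])
bot.job_done()
E
```

```text
roller px [175.7938 285.0149] driver/holder regions diff counts: switch 0 post_holder 0 driver 325 camera 0 head 0
22.75 [ 0.7812  0.3724 -0.768 ]
the job is handed in; nothing more can be done
```

The job is done and handed in at 22.8 s of the 72 s allowed.

**What I did**
- **Limit switch:** I pushed the roller along +y with shut fingers. The picture taken 3 mm before the end of the push showed about 27 mm of roller travel (0.57 rad, clear of the 0.45 click). I estimate the full push at about 30 mm, or 0.64 rad, well under 1.05. Then I backed off so the lever could spring back.
- **Sled:** I lifted it by the bow handle and lowered it onto the open end of the track until the force reading showed it had landed. I let go, took it by the knob and slid it about 127 mm. I then let go of the knob and raised the gripper clear of everything.

**Last checks**
- **Cross under the tip:** the cross is at about (0.6175, 0.068) m. The tip's y came out at 0.068–0.0687 m in the last wrist pictures, but at 0.066 m in an earlier picture from the far side. These disagree by about 2 mm, and the cross lies between them, within about 1–2 mm. Sideways the two agree within about 1 mm.
- **Side camera, before and after:** the switch (lever back at rest), the head post, the post holder and the camera unit showed no change.
- **Not cleared up:** the screwdriver region did change in that comparison (325 pixels). The tool never went low near it, so I think the arm or its shadow caused this, but I did not confirm it.
- **Forces:** the wrist force readings stayed below about 15 N. I saw no sign of contact with the head or of the sled touching the switch.

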